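Replace a broken cello peg

ROBOT

A 6-joint arm with a two-finger parallel gripper is mounted at the origin on the work surface. World frame = base frame: x ahead of the robot, y to its left, z up, the work surface at z = 0. Lengths are in m, angles in degrees, forces in N, time in s.
With the tool pointing down it reaches from about 0.3 to 0.75 m from the base axis. Payload 8.5 kg.
Tool frame: the origin (TCP) lies at the very end of the fingers, on their centre line; the grasp point (between the pads) lies 19 mm behind it; z points along the fingers, y is the line along which they close (so a half turn about z gives the same grasp; the last joint's range is limited). The gripper opens to 85 mm and grips with 20 to 120 N. Pads are 22 mm wide; open, the fingers measure 114 mm over their backs; the gripper's body (76 mm by 85 mm) begins 54 mm behind the grasp point. The pads swing forward as they close: fully open they stand 13 mm farther back than shut.
Start: joints at [-81.95, 21.807, 74.336, -0, 83.858, -12.336], TCP at [0.192, -0.516, 0.231] pointing down, gripper open.
Joint ranges: [-178.18, 178.18], [-50.72, 133.34], [12.68, 142.11], [-81.47, 261.47], [9.98, 163.14], [-165.26, 165.26]. Speed limits (degrees/s): [136.94, 136.94, 180, 180, 180, 180].

INTERFACE

Orientations are given as a 3x3 rotation matrix whose columns are the frame's x, y, z axes.
In Python, from rig import * gives the robot as it stands. The module is installed in compiled form; this text tells all that it offers.
- The arm moves only by the shell command python3 -m pendant 'ROWS' [OPENING] [FORCE]. ROWS is JSON, a list of rows, each a list of 2 entries, a list of its own where there are three numbers: the shift along the tool's x, y, z as a fraction of full scale, then the turn, a rotation vector about the tool's x, y, z as a fraction of full scale. A call has 1 to 8 rows; each row shifts and turns the commanded pose from where the row before left it, along the tool's axes as they then stand; what a row does not reach is not made up. Full scale, the value 1, is 40 mm for a shift and 5 degrees for a turn. A row lasts 1/8 s, in which the tool goes at most 62.5 mm and 10.7 degrees, less where a joint would pass 70% of its speed; a pose out of reach is approached as far as the arm can. A call with a number of a shift or a turn outside -1 to 1 is refused whole. A call with a gripper value outside its range is refused whole. OPENING is the opening, from 0 (shut) to 1 (fully open), set as the call begins (- or left out, the last holds). The fingers move at their own pace and stop on an object; FORCE is the grip in N (left out, the last holds). Time passes only in rows, so rows that do not move let the fingers close. It gives the time, the measured TCP pose, the force, the opening and the grip force at its end, in the units of the state.
- observe(): the state, without advancing time (a new reading comes with each control period).
- get_image(name): name is "scene" or "top"; returns a dict with "img" (400x640x3 uint8, blue, green, red), "range_z" (400x640 float32, m along the optical axis (not along the pixel's ray), 0 where there is no reading), "camera_matrix" (3x3 intrinsics, pixels), "eye" and "rotation" of the camera in the world. Camera axes: x right, y down, z forward; pixel columns grow to the right and rows downward; lengths in m; the calibration is good to about 2 mm. A picture is of the moment at which its call begins.
- close_job(): hands the job in; it is judged then, once.
Trained networks look in the newest picture that a camera, given by its name, has taken for a name from the list of things; names that differ only in an ending like _2 or _b are one class to them, and where a whole thing is asked for, a point or a joint stands for the part that bears it (a point fixed in the world has none). Each returns a list of dicts, best first, with "conf" (0 to 1); they miss things now and then, are a little off and sometimes report something else, mostly with a low value. They report only what shows in the picture. A call takes as long as a camera call. They do not tell look-alikes from the thing itself.
- regions_of(camera, query): "mask" (400x640 bool, what is visible of it).
- landmark_of(camera, query): "point" ([x, y, z] in m, in world coordinates, good to about 4 mm: a listed point, or the origin of a listed thing).
The state is a dict: "time_s": time; "q": joint angles; "qvel": joint speeds; "joint_efforts": joint torques, N m; "position": TCP position; "tool_rot": TCP orientation; "ft_force": force on the tool from outside, world axes, zero at the start; "wrist_torque": the same for the moment, N m; "grip_width": finger opening in m; "gripper_force": force on a finger pad.
Only numpy, scipy, OpenCV 4.12 (cv2) and the standard library are available. Lean on these libraries where they do the work, as an engineer would, in place of code of your own. Each camera call takes 0.05 s, during which the arm holds its last target. There are 200 camera calls.

TASK

One peg in the upper side of the clamped cello head has its thumbpiece snapped in half: draw it out of its hole and put it in the empty grey bin. Then take the new cello peg, the large one in the middle of the wooden peg block, and push it gently down into the freed hole, through both walls of the pegbox, until its collar sits on the wood, and let go of it. Leave the sound peg, the violin pegs and the other things on the bench as they are.

Things in the scene. Friction and masses are not known exactly. Their poses are not given: they have to be found in the camera images.
- hole_a (a point): Peg hole in the upper wall (cheek) of the leaning cello head, 155 mm above the table: a round opening 14.5 mm across; this point is its centre on the outer face. z: the hole's axis, outwards, leaning 35 degrees from vertical roughly towards the robot; y along the pegbox to the scroll. 37 to 46 mm down the axis the second wall has a 12.5 mm hole on the same axis. The head is fixed.
- hole_b (a point): The other peg hole in the same cheek, 65 mm from hole_a along y, nearer the scroll; same sizes and axes. Cheek: flat, 44 mm (x) by 166 mm (y). The scroll's centre lies 92 mm from hole_b along y, its top about 175 mm above the table. The neck runs to -y into a vise (180 mm high) that begins 160 mm from hole_a; pegs of the other side hang below.
- worn_thumb (a point): The broken peg, dark wood, in one of the two holes: centre of what is left of its thumbpiece, the half away from the scroll (18 mm wide, 34 high), 30 mm above the cheek, 7 mm to -y of the peg's axis. Sits loosely, shank 60 mm below the collar. Axes: z out along the peg, y along the width and x through the flat faces of the thumbpiece (12 mm thick, the faces to pinch).
- worn_mid (a point): Middle of the broken peg's length, on its axis just under its collar (37 mm below the thumbpiece's centre); same axes. The whole peg is 107 mm long.
- new_thumb (a point): The new cello peg, standing upright in the middle of the peg block: centre of its whole round thumbpiece (34 mm across, 12 mm thick), 30 mm above the block. Dark wood, 110 mm long, about 40 g. Axes: z along the peg from its tip out through the thumbpiece, y along the width and x through the flat faces of the thumbpiece (12 mm thick, the faces to pinch).
- new_collar (a point): Centre of the underside of the new peg's collar (21 mm across, 5 mm thick), on the peg's axis, 30 mm below the thumbpiece's centre; same axes. The shank below it is 60 mm long, tapering from 12.8 mm at the collar to 9 mm near the rounded tip. It slides freely, with about 1 mm of play; the collar rests on the block now and stops on the cheek when the peg is home.
- sound_thumb (a point): Centre of the whole, round thumbpiece of the sound peg in the other hole, alike the new peg and 30 mm above the cheek. Stays as it is.
- peg_block: Fixed block of brown wood 62 x 172 x 70 mm high, origin under its centre, y along its length. Through holes in its top: the new cello peg in the middle (15.5 mm hole), a smaller violin peg 56 mm to either side.
- bin_in (a point): Centre of the inner floor (4 mm above the table) of the empty grey open plastic bin, fixed; inside 142 mm (x) by 192 mm (y). Walls 4 mm thick and 75 mm high, only 45 mm at the front (-x) side.
- violin_peg0: Small violin peg in the block, 23 mm thumbpiece, top 32 mm above the block; stays. Origin under its collar, z up.
- violin_peg1: The other small violin peg in the block; stays. Same shape and origin.
- bridge: Pale maple cello bridge lying flat, about 92 x 84 x 11 mm, bystander; origin under its centre.
- screwdriver: Screwdriver 160 mm long lying on the table, bystander; origin under its middle, x along it.
- varnish: Amber varnish bottle, 54 mm across, 115 mm high, bystander; origin under its centre.
- glue_jar: Jar, 68 mm across, 80 mm high, bystander; origin under its centre.
- sanding_cork: Cork sanding block 100 x 55 x 32 mm, bystander; origin under its centre.
Not all that is in view belongs to the job. Leave any pink or turquoise look-alike of the part that bears worn_thumb alone.

How it is judged:
By the outcome, as a careful person would: the job done as asked, in the order asked, and still so for the second after the job is handed in, with the robot touching nothing.
It also fails if it takes over 61 s, if anything falls off the work surface, if the arm or the gripper's body presses on something with over 40 N, if the wrist force passes 120 N, or if a joint passes its speed limit or range.

## Working session

There is one attempt and no reset: what is moved stays moved. The work goes in short steps, Python scripts to look and compute and a shell command to move; the robot and the scene stay as the last step left them, time stands still between calls to the robot, and variables do not carry over. Pictures are saved under pics/ and viewed, at most 10 in all, crops included, and the job is handed in when it is done.

```bash
mkdir -p pics
cat > h.py <<'E'
from rig import *
import numpy as np, cv2
def snap(n,f):
    d=get_image(n); cv2.imwrite('pics/'+f,d['img']); return d
def pts(d,mask=None):
    z=d['range_z']; v,u=np.nonzero((z>0) if mask is None else (mask&(z>0)))
    K=d['camera_matrix']; zz=z[v,u]
    c=np.stack([(u-K[0,2])/K[0,0]*zz,(v-K[1,2])/K[1,1]*zz,zz],1)
    return c@np.array(d['rotation']).T+np.array(d['eye'])
def lm(c,names):
    for n in names:
        print(c,n,[(np.round(r['point'],4).tolist(),round(r['conf'],2)) for r in landmark_of(c,n)[:3]])
E
python3 - <<'E'
from h import *
np.set_printoptions(precision=4,suppress=True)
N=['hole_a','hole_b','worn_thumb','worn_mid','new_thumb','new_collar','sound_thumb','peg_block','bin_in','violin_peg0','varnish','glue_jar']
for c in('scene','top'):
    d=snap(c,c+'0.png'); print(c,d['eye'],d['rotation'][:,2]); lm(c,N)
s=observe();print(s['time_s'],s['position'],s['tool_rot'],s['ft_force'],s['grip_width'])
E
```

```text
scene [1.5746 0.2308 0.8359] [-0.8316 -0.1122 -0.5439]
scene hole_a [([0.5473, -0.0445, 0.1605], 0.81), ([0.5527, -0.1147, 0.1562], 0.8), ([0.4387, 0.253, 0.0994], 0.48)]
scene hole_b [([0.5473, -0.0445, 0.1605], 0.81), ([0.5527, -0.1147, 0.1562], 0.8), ([0.4387, 0.253, 0.0994], 0.48)]
scene worn_thumb [([0.5317, -0.1207, 0.1812], 0.73), ([0.8091, -0.1694, 0.016], 0.73), ([0.1954, -0.313, 0.0119], 0.67)]
scene worn_mid [([0.7822, -0.1969, 0.0083], 0.76), ([0.552, -0.1145, 0.1462], 0.57), ([0.2342, -0.3081, 0.0109], 0.39)]
scene new_thumb [([0.373, -0.2439, -0.003], 0.55)]
scene new_collar [([0.4366, 0.2515, 0.0721], 0.41), ([0.5316, -0.1188, 0.1836], 0.35)]
scene sound_thumb [([0.5359, -0.0486, 0.1796], 0.78)]
scene peg_block [([0.4375, 0.2552, 0.0727], 0.75), ([0.4365, 0.2515, 0.0001], 0.58)]
scene bin_in [([0.6367, 0.292, 0.0047], 0.78)]
scene violin_peg0 [([0.4392, 0.1968, 0.0672], 0.57), ([0.4361, 0.307, 0.0703], 0.53)]
scene varnish [([0.7603, 0.0881, 0.0005], 0.69)]
scene glue_jar [([0.569, 0.4562, -0.0018], 0.84), ([0.6385, 0.2942, 0.0061], 0.35)]
top [0.278  0.0762 1.2855] [ 
[... 372 characters left out ...]
1521], 0.58), ([0.7627, 0.0866, -0.0029], 0.43)]
top new_thumb [([0.4364, 0.2558, 0.1004], 0.61)]
top new_collar [([0.4367, 0.2511, 0.0655], 0.46)]
top sound_thumb [([0.5301, -0.0499, 0.1795], 0.63)]
top peg_block [([0.437, 0.2517, -0.0053], 0.66)]
top bin_in [([0.6437, 0.2925, 0.0055], 0.91)]
top violin_peg0 [([0.4351, 0.312, 0.0697], 0.58), ([0.4354, 0.1983, 0.0701], 0.46), ([0.6416, 0.2888, 0.0068], 0.35)]
top varnish [([0.7619, 0.0875, -0.0004], 0.64)]
top glue_jar [([0.5556, -0.1157, 0.1522], 0.59), ([0.5646, 0.465, 0.0012], 0.58)]
1.3 [ 0.1916 -0.5155  0.2313] [[ 0.9374  0.3483  0.    ]
 [ 0.3483 -0.9374  0.    ]
 [ 0.     -0.     -1.    ]] [ 0.8368  0.0142 -1.0986] 0.08524292421163088
```

View pics/scene0.png

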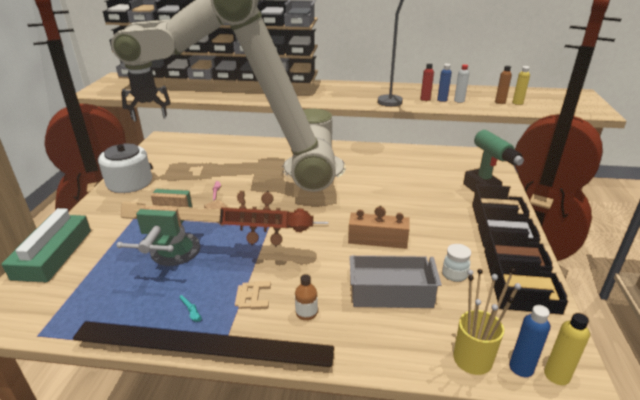

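View pics/top0.png

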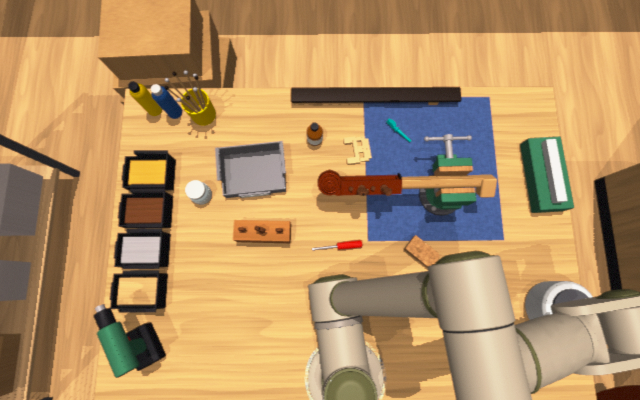

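The scene picture shows the head at (265,218), scroll to the right (+y), block at (378,230) and bin at (393,282). The pink look-alike is at (216,188) and the turquoise one at (190,305). The nets put the worn thumb in hole_a. Next I'll measure the axes and orientations.

Run:
```python
from h import *
np.set_printoptions(precision=4,suppress=True)
ha=np.array([.549,-.115,.155])
out=[]
for c,b in(('top',(310,160,420,215)),('top',(225,205,300,255)),('scene',(210,180,330,250)),('scene',(340,195,420,250))):
    d=get_image(c); x0,y0,x1,y1=b
    out.append(cv2.resize(d['img'][y0:y1,x0:x1],(390,290),interpolation=cv2.INTER_CUBIC))
cv2.imwrite('pics/crop0.png',np.vstack([np.hstack(out[:2]),np.hstack(out[2:])]))
zn=np.array([-.574,0,.819])
for c in('top','scene'):
    d=get_image(c); P=pts(d)
    # cheek plane
    Q=P[(abs(P[:,1]+.08)<.08)&(abs((P-ha)@zn)<.012)&(abs((P-ha)@[.819,0,.574])<.025)]
    for i in range(4):
        m=Q.mean(0); n=np.linalg.svd(Q-m,full_matrices=False)[2][2]; n*=np.sign(n[2])
        Q=Q[abs((Q-m)@n)<[.008,.005,.003,.003][i]]
    V=np.linalg.svd(Q-m,full_matrices=False)[2]
    print(c,'cheek',len(Q),m,'n',n,'long',V[0],'lean',np.degrees(np.arccos(n[2])), 'ext',np.ptp(Q@V[0]),np.ptp(Q@V[1]))
    for q in('worn_thumb','sound_thumb','new_thumb','peg_block'):
        for r in regions_of(c,q)[:4]:
            W=pts(d,r['mask']); 
            if len(W)>5: print(c,q,round(r['conf'],2),len(W),np.median(W,0),W.min(0),W.max(0))
    N=P[(abs(P[:,0]-.437)<.03)&(abs(P[:,1]-.2525)<.03)&(P[:,2]>.085)]
    V=np.linalg.svd(N-N.mean(0),full_matrices=False)[2]
    print(c,'newthumb',len(N),N.mean(0),N.min(0),N.max(0),'\n',V)
    B=P[(abs(P[:,0]-.437)<.05)&(abs(P[:,1]-.2525)<.12)&(abs(P[:,2]-.07)<.004)]
    if len(B)>20: print('block',cv2.minAreaRect((B[:,:2]*1000).astype(np.float32)))
```

```text
top cheek 511 [ 0.5519 -0.0811  0.1564] n [-0.5671 -0.0112  0.8236] long [-0.0284  0.9996 -0.0062] lean 34.55306868567751 ext 0.159538696187652 0.046689903813179945
top worn_thumb 0.67 138 [ 0.788  -0.1834  0.013 ] [ 0.7444 -0.232  -0.0045] [ 0.8212 -0.1541  0.0221]
top worn_thumb 0.29 598 [ 0.3694 -0.2441  0.0315] [ 0.3069 -0.3042 -0.0033] [ 0.417  -0.1088  0.6184]
top sound_thumb 0.43 104 [ 0.533  -0.0459  0.1852] [ 0.5172 -0.0766 -0.0004] [ 0.5599 -0.0301  0.199 ]
top new_thumb 0.44 33 [0.4341 0.252  0.1134] [0.4281 0.2416 0.0735] [0.4398 0.2649 0.1243]
top peg_block 0.88 1200 [0.4307 0.2497 0.0694] [ 0.4031  0.1676 -0.0051] [0.4828 0.356  0.1103]
top newthumb 50 [0.4353 0.2529 0.1109] [0.4271 0.2386 0.0874] [0.4435 0.2694 0.1243] 
 [[-0.2649 -0.9629 -0.0521]
 [-0.1983  0.1073 -0.9742]
 [-0.9437  0.2477  0.2194]]
block ((436.9874572753906, 254.58343505859375), (173.65274047851562, 62.31924057006836), 89.53242492675781)
scene cheek 176 [ 0.5608 -0.0755  0.1558] n [-0.7171 -0.0088  0.6969] long [-0.0012  0.9999  0.0112] lean 45.82357970663102 ext 0.15777592118096306 0.04151493180428
[... 286 characters left out ...]
94] [ 0.8242 -0.1553  0.0223]
scene sound_thumb 0.69 216 [ 0.5395 -0.0466  0.1772] [ 0.2042 -0.1488 -0.0006] [ 0.5867 -0.0304  0.1981]
scene sound_thumb 0.68 113 [0.4425 0.2534 0.1016] [0.4136 0.2397 0.0686] [0.4519 0.2681 0.1208]
scene new_thumb 0.47 115 [0.4425 0.2533 0.1024] [0.4136 0.2373 0.0686] [0.4519 0.2682 0.1216]
scene peg_block 0.79 1786 [0.4666 0.2549 0.0548] [0.3204 0.1667 0.0001] [0.478  0.3521 0.0872]
scene newthumb 110 [0.4424 0.2533 0.1049] [0.4337 0.2371 0.0852] [0.4519 0.2685 0.1224] 
 [[-0.0582 -0.3921 -0.9181]
 [-0.3296 -0.8605  0.3884]
 [ 0.9423 -0.3252  0.0792]]
block ((438.86529541015625, 253.44332885742188), (172.37664794921875, 71.53987121582031), 86.83641815185547)
```

View pics/crop0.png

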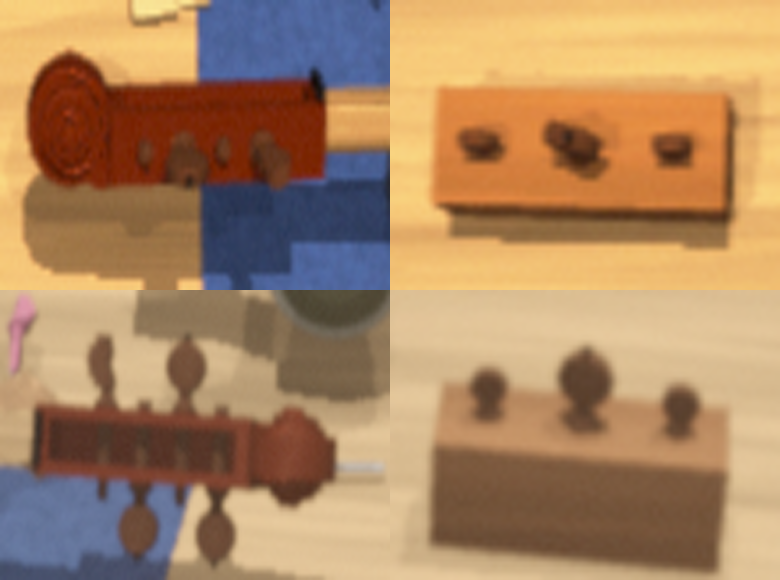

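The crops confirm the broken half-thumb is in hole_a, the right one in the top view, and the round sound peg is in hole_b. The new peg's faces are turned about 17° about vertical. Next I'll get the worn thumb's yaw and set up a pose calculator.

```bash
cat >> h.py <<'E'
from scipy.spatial.transform import Rotation as Ro
YH=np.array([-.03,.99955,0]); ZH=np.array([-.5733,-.0172,.8192]); ZH-=YH*(ZH@YH); ZH/=np.linalg.norm(ZH); XH=np.cross(YH,ZH)
def rot(y,z):
    z=np.array(z,float)/np.linalg.norm(z); y=np.array(y,float); y=y-z*(y@z); y/=np.linalg.norm(y)
    return np.stack([np.cross(y,z),y,z],1)
def need(R,tcp,s=None):
    "turn first (in tool axes, units of 5deg), then shift in the new axes (units of 40 mm)"
    s=s or observe(); R0=np.array(s['tool_rot']); p=np.array(s['position'])
    w=Ro.from_matrix(R0.T@R).as_rotvec(degrees=True)
    print('turn/5deg',np.round(w/5,3),'shift after turn/40mm',np.round(R.T@(np.array(tcp)-p)/.04,3),'| shift before turn',np.round(R0.T@(np.array(tcp)-p)/.04,3))
E
python3 - <<'E'
from h import *
np.set_printoptions(precision=4,suppress=True)
ha=np.array([.549,-.115,.155])
for nm,off in(('worn',0),('sound',.066)):
  h=ha+YH*off
  for c in('top','scene'):
    d=get_image(c);P=pts(d)-h; L=np.stack([P@XH,P@YH,P@ZH],1)*1000
    L=L[(abs(L[:,0])<22)&(abs(L[:,1])<26)&(L[:,2]>16)&(L[:,2]<55)]
    V=np.linalg.svd(L[:,:2]-L[:,:2].mean(0),full_matrices=False)[2]
    print(nm,c,len(L),'med',np.median(L,0),L.min(0),L.max(0),'xy long',V[0])
R=rot(XH,-ZH); t=ha+YH*-.007+ZH*.030
print('tcp target',t-ZH*.019); need(R,t-ZH*.019+ZH*.12)
E
```

```text
worn top 58 med [ 2.8449  0.2266 36.5933] [ -5.8344 -13.7294  17.0384] [ 6.8464  9.8059 50.2773] xy long [ 0.215  -0.9766]
worn scene 86 med [ 5.8904 -1.9399 31.0893] [ -6.7454 -12.8025  16.3541] [11.2446  7.5416 47.7823] xy long [ 0.3227 -0.9465]
sound top 80 med [ 5.4875  4.1339 38.4455] [ -6.2326 -11.3824  16.5112] [ 9.0214 19.2225 51.5232] xy long [ 0.0351 -0.9994]
sound scene 128 med [ 7.5502  3.6051 31.2439] [  1.1569 -13.3704  16.0427] [12.5953 18.5725 50.8235] xy long [-0.0425  0.9991]
tcp target [ 0.5429 -0.1222  0.164 ]
turn/5deg [ -6.061   4.35  -13.797] shift after turn/40mm [9.566 6.468 3.583] | shift before turn [10.028 -6.709 -0.775]
```

```bash
cat >> h.py <<'E'
HA=np.array([.550,-.113,.1555])
a=np.radians(15); XW=np.cos(a)*XH+np.sin(a)*YH; YW=-np.sin(a)*XH+np.cos(a)*YH
WT=HA-.007*YW+.030*ZH   # worn thumb centre
E
python3 - <<'E'
from h import *
need(rot(XW,-ZH),WT-.019*ZH+.09*ZH)
E
python3 -m pendant '[[[1,-0.66,-0.6],[0,0,0]],[[1,-0.66,-0.6],[0,0,0]],[[1,-0.66,-0.6],[0,0,0]],[[1,-0.66,0],[0,0,0]],[[1,-0.66,0],[0,0,0]],[[1,-0.66,0],[0,0,0]],[[1,-0.66,0],[0,0,0]],[[1,-0.66,0],[0,0,0]]]' 0.6
python3 -c "
from h import *
need(rot(XW,-ZH),WT-.019*ZH+.09*ZH);print(np.round(observe()['q'],1))"
```

```text
turn/5deg [ -6.778   3.629 -16.683] shift after turn/40mm [7.6   8.81  4.338] | shift before turn [10.514 -6.603 -0.199]
time_s: 3.2
position: [0.4187, -0.2047, 0.3035]
tool_rot: [[0.937, 0.348, 0.0], [0.348, -0.937, -0.0], [0.0, 0.0, -1.0]]
ft_force: [0.2, -0.7, -0.6]
grip_width: 0.0511
gripper_force: 0.0
turn/5deg [ -6.772   3.631 -16.684] shift after turn/40mm [1.783 1.169 2.427] | shift before turn [ 2.484 -1.299  1.605]
[-40.7  10.6  78.5   0.   90.9  29. ]
```

```bash
python3 -m pendant '[[[0,0,0],[-0.41,0.22,-1]],[[0,0,0],[-0.41,0.22,-1]],[[0,0,0],[-0.41,0.22,-1]],[[0,0,0],[-0.41,0.22,-1]],[[0,0,0],[-0.41,0.22,-1]],[[0,0,0],[-0.41,0.22,-1]],[[0,0,0],[-0.41,0.22,-1]],[[0,0,0],[-0.41,0.22,-1]]]' >/dev/null
python3 -m pendant '[[[0,0,0],[-0.41,0.22,-1]],[[0,0,0],[-0.41,0.22,-1]],[[0,0,0],[-0.41,0.22,-1]],[[0,0,0],[-0.41,0.22,-1]],[[0,0,0],[-0.41,0.22,-1]],[[0,0,0],[-0.41,0.22,-1]],[[0,0,0],[-0.41,0.22,-1]],[[0,0,0],[-0.41,0.22,-1]]]' >/dev/null
python3 -c "
from h import *
need(rot(XW,-ZH),WT-.019*ZH+.05*ZH);print(np.round(observe()['q'],1),observe()['position'])"
```

```text
turn/5deg [-0.197  0.155 -0.639] shift after turn/40mm [1.808 1.193 3.439] | shift before turn [1.92  1.148 3.394]
[-57.1  -1.3  99.2  31.3  65.3 -79.4] [ 0.417898   -0.20599156  0.30349793]
```

```bash
python3 -m pendant '[[[0,0,0],[-0.2,0.15,-0.64]],[[0.9,0.6,0],[0,0,0]],[[0.9,0.6,0],[0,0,0]],[[0,0,0.85],[0,0,0]],[[0,0,0.85],[0,0,0]],[[0,0,0.85],[0,0,0]],[[0,0,0.85],[0,0,0]],[[0,0,0],[0,0,0]]]'
python3 - <<'E'
from h import *
need(rot(XW,-ZH),WT-.019*ZH);print(np.round(observe()['q'],1))
o=[]
for c,b in(('top',(300,140,440,240)),('scene',(190,130,330,230))):
    d=get_image(c); x0,y0,x1,y1=b
    o.append(cv2.resize(d['img'][y0:y1,x0:x1],None,fx=2.8,fy=2.8,interpolation=cv2.INTER_CUBIC))
cv2.imwrite('pics/c1.png',np.hstack(o))
E
```

```text
time_s: 6.2
position: [0.5163, -0.1207, 0.2061]
tool_rot: [[-0.24, 0.786, 0.57], [0.96, 0.279, 0.019], [-0.144, 0.552, -0.821]]
ft_force: [-0.4, -0.4, 0.6]
grip_width: 0.051
gripper_force: 0.0
turn/5deg [-0.04  -0.031 -0.04 ] shift after turn/40mm [-0.005  0.013  1.248] | shift before turn [-0.008  0.018  1.248]
[-36.3  10.4 104.4  32.3  41.3 -72.9]
```

View pics/c1.png

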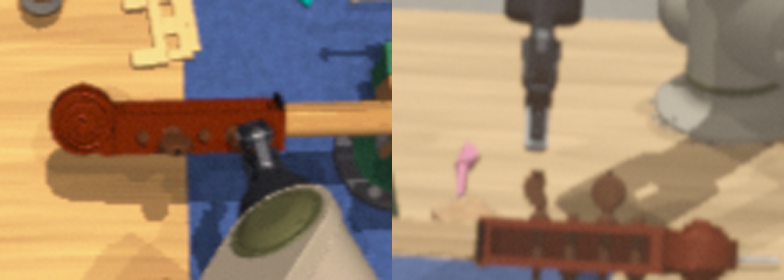

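The gripper at (537,100) in the scene half is lined up with the worn thumb at (536,190). I'll descend and pinch.

```bash
python3 -m pendant '[[[0,0,0.4],[0,0,0]],[[0,0,0.4],[0,0,0]],[[0,0,0.4],[0,0,0]],[[0,0,0],[0,0,0]]]' && python3 -m pendant '[[[0,0,0],[0,0,0]],[[0,0,0],[0,0,0]],[[0,0,0],[0,0,0]],[[0,0,0],[0,0,0]],[[0,0,0],[0,0,0]]]' 0 40
```

```text
time_s: 6.8
position: [0.544, -0.1202, 0.1671]
tool_rot: [[-0.239, 0.785, 0.571], [0.96, 0.279, 0.018], [-0.145, 0.552, -0.821]]
ft_force: [-0.5, -0.8, 0.8]
grip_width: 0.0511
gripper_force: 0.0
time_s: 7.42
position: [0.5438, -0.1206, 0.1689]
tool_rot: [[-0.238, 0.784, 0.573], [0.96, 0.28, 0.016], [-0.148, 0.554, -0.819]]
ft_force: [-4.2, -0.2, 6.0]
grip_width: 0.011
gripper_force: 43.2
```

```bash
python3 -m pendant '[[[0,0,-0.2],[0,0,0]],[[0,0,-0.3],[0,0,0]],[[0,0,-0.4],[0,0,0]],[[0,0,-0.4],[0,0,0]],[[0,0,-0.5],[0,0,0]],[[0,0,-0.5],[0,0,0]],[[0,0,0],[0,0,0]]]'
python3 - <<'E'
from h import *
BI=np.array([.641,.291,.004])
# final: peg tilted 60deg from vertical along -y..: tool z leaning
o=[]
for c,b in(('top',(300,140,440,240)),('scene',(190,130,330,230))):
    d=get_image(c); x0,y0,x1,y1=b
    o.append(cv2.resize(d['img'][y0:y1,x0:x1],None,fx=2.8,fy=2.8,interpolation=cv2.INTER_CUBIC))
cv2.imwrite('pics/c2.png',np.hstack(o))
print(np.round(observe()['q'],1))
E
```

```text
time_s: 8.3
position: [0.4908, -0.1224, 0.2455]
tool_rot: [[-0.237, 0.783, 0.575], [0.96, 0.28, 0.014], [-0.15, 0.555, -0.818]]
ft_force: [0.3, -0.3, -0.2]
grip_width: 0.0114
gripper_force: 42.2
[-38.9   5.1 103.7  30.3  47.5 -71.5]
```

View pics/c2.png

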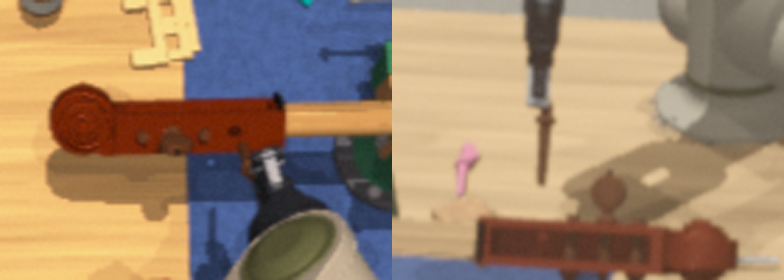

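The peg is out and held; its whole shank shows at (543,150) in the scene half. The freed hole shows in the top half at (235,130), so I'll refine it and compute the bin move.

Run:
```python
from h import *
np.set_printoptions(precision=4,suppress=True)
d=get_image('top');K=d['camera_matrix'];Rc=np.array(d['rotation']);e=np.array(d['eye'])
x0,y0,x1,y1=376,180,392,192
g=cv2.cvtColor(d['img'],cv2.COLOR_BGR2GRAY).astype(float); print(g[y0:y1,x0:x1].astype(int))
w=g[y0:y1,x0:x1]; lo=np.clip(np.median(w)*.75-w,0,None); v,u=np.mgrid[y0:y1,x0:x1]
uu,vv=(lo*u).sum()/lo.sum(),(lo*v).sum()/lo.sum()
r=Rc@np.array([(uu-K[0,2])/K[0,0],(vv-K[1,2])/K[1,1],1]); n=np.array([-.5671,-.0112,.8236]); m=np.array([.5519,-.0811,.1564])
print(uu,vv,'hole',e+r*((m-e)@n)/(r@n))
lm('top',['hole_a','sound_thumb','bin_in']);lm('scene',['hole_a'])
R0=np.array(observe()['tool_rot'])
print('up 40mm',R0.T@[0,0,1])
need(rot([0,-1,0],[.573,0,-.819]),[.655,.291,.2])
```

```text
[[55 55 56 55 53 56 52 56 57 54 58 58 56 57 57 56]
 [56 61 57 58 59 53 59 56 60 57 59 58 58 58 58 55]
 [57 58 56 61 60 60 59 55 55 57 60 58 58 60 62 62]
 [58 56 58 61 58 58 57 57 56 59 56 57 60 57 57 60]
 [59 59 57 57 60 57 58 54 49 56 60 58 60 61 60 61]
 [59 58 58 58 62 53 44 41 38 42 55 57 57 60 62 59]
 [61 57 60 60 55 45 34 35 35 33 49 57 59 60 59 58]
 [63 63 62 56 58 44 37 33 35 37 48 56 61 60 60 56]
 [60 57 60 59 53 53 45 39 45 48 53 59 57 56 56 60]
 [59 56 57 60 56 60 58 60 56 56 59 55 55 58 58 62]
 [60 54 56 58 57 60 58 56 57 57 57 53 58 59 61 56]
 [61 61 60 55 62 57 56 58 52 54 56 53 57 56 57 57]]
383.5168918918919 186.39527027027026 hole [ 0.5511 -0.1129  0.1554]
top hole_a [([0.5488, -0.1146, 0.1561], 0.81), ([0.5467, -0.0485, 0.1559], 0.56), ([0.7128, -0.055, -0.0014], 0.34)]
top sound_thumb [([0.5313, -0.0473, 0.1813], 0.46), ([0.484, -0.1228, 0.2572], 0.46)]
top bin_in [([0.6411, 0.2918, 0.0081], 0.74)]
scene hole_a [([0.5494, -0.0482, 0.1575], 0.8), ([0.5528, -0.1135, 0.1594], 0.73), ([0.4385, 0.1989, 0.0676], 0.49)]
up 40mm [-0.1464  0.553  -0.8202]
turn/5deg [-0.153 -0.168 21.244] shift after turn/40mm [  2.734 -10.324   3.235] | shift before turn [9.093 5.499 3.406]
```

```bash
python3 -m pendant '[[[-0.15,0.55,-0.82],[0,0,0]],[[-0.15,0.55,-0.82],[0,0,0]],[[0.9,0.61,0.25],[0,0,0]],[[0.9,0.61,0.25],[0,0,0]],[[0.9,0.61,0.25],[0,0,0]],[[0.9,0.61,0.25],[0,0,0]],[[0.9,0.61,0.25],[0,0,0]],[[0.9,0.61,0.25],[0,0,0]]]' >/dev/null
python3 -m pendant '[[[0.9,0.61,0.25],[0,0,0]],[[0.9,0.61,0.25],[0,0,0]],[[0.9,0.61,0.25],[0,0,0]],[[0.9,0.61,0.25],[0,0,0]],[[0,0,0],[0,0,1]],[[0,0,0],[0,0,1]],[[0,0,0],[0,0,1]],[[0,0,0],[0,0,1]]]' >/dev/null
python3 -m pendant '[[[0,0,0],[0,0,1]],[[0,0,0],[0,0,1]],[[0,0,0],[0,0,1]],[[0,0,0],[0,0,1]],[[0,0,0],[0,0,1]],[[0,0,0],[0,0,1]],[[0,0,0],[0,0,1]],[[0,0,0],[0,0,1]]]'
python3 -c "
from h import *
need(rot([0,-1,0],[.573,0,-.819]),[.650,.291,.08]);print(np.round(observe()['q'],1))"
```

```text
time_s: 11.65
position: [0.6539, 0.2934, 0.3229]
tool_rot: [[0.562, 0.598, 0.571], [0.72, -0.693, 0.016], [0.406, 0.402, -0.82]]
ft_force: [0.0, -0.3, -0.2]
grip_width: 0.0113
gripper_force: 42.2
turn/5deg [-0.187 -0.052  9.218] shift after turn/40mm [-3.562  0.059  4.92 ] | shift before turn [-2.564 -2.461  4.926]
[ 18.1  23.8  63.7 -10.9  59.2  64.5]
```

```bash
python3 -m pendant '[[[0,0,0],[0,0,1]],[[0,0,0],[0,0,1]],[[0,0,0],[0,0,1]],[[0,0,0],[0,0,1]],[[0,0,0],[0,0,1]],[[0,0,0],[0,0,1]],[[0,0,0],[0,0,1]],[[0,0,0],[0,0,1]]]' >/dev/null
python3 -m pendant '[[[0,0,0],[0,0,1]],[[-0.51,0,0.7],[0,0,0]],[[-0.51,0,0.7],[0,0,0]],[[-0.51,0,0.7],[0,0,0]],[[-0.51,0,0.7],[0,0,0]],[[-0.51,0,0.7],[0,0,0]],[[-0.51,0,0.7],[0,0,0]],[[0,0,0],[0,0,0]]]'
python3 - <<'E'
from h import *
need(rot([0,-1,0],[.573,0,-.819]),[.650,.291,.072]);print(np.round(observe()['q'],1))
o=[]
for c,b in(('top',(190,110,330,210)),('scene',(320,210,460,310))):
    d=get_image(c); x0,y0,x1,y1=b
    o.append(cv2.resize(d['img'][y0:y1,x0:x1],None,fx=2.8,fy=2.8,interpolation=cv2.INTER_CUBIC))
cv2.imwrite('pics/c3.png',np.hstack(o))
E
```

```text
time_s: 13.65
position: [0.6486, 0.2929, 0.1126]
tool_rot: [[0.823, 0.027, 0.568], [0.023, -1.0, 0.015], [0.568, 0.001, -0.823]]
ft_force: [0.7, 0.4, 0.2]
grip_width: 0.0111
gripper_force: 42.2
turn/5deg [-0.171  0.077  0.26 ] shift after turn/40mm [-0.553  0.049  0.852] | shift before turn [-0.548  0.049  0.855]
[ 18.2  34.1  82.7 -18.5  31.  119.8]
```

View pics/c3.png

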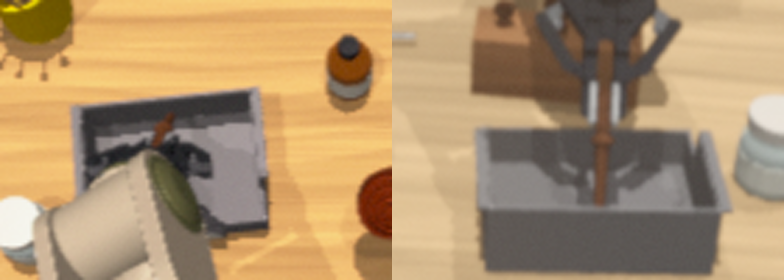

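The peg hangs inside the bin, with its tip at (600,200) in the scene half. I'll lower a bit more and release.

```bash
python3 -m pendant '[[[-0.27,0,0.42],[0,0,0]],[[-0.27,0,0.42],[0,0,0]],[[0,0,0],[0,0,0]]]'
python3 -m pendant '[[[0,0,0],[0,0,0]],[[0,0,0],[0,0,0]],[[0,0,0],[0,0,0]],[[0,0,0],[0,0,0]]]' 0.5
python3 -m pendant '[[[0,0,-0.5],[0,0,0]],[[0,0,-0.8],[0,0,0]],[[0,0,-1],[0,0,0]],[[0,0,-1],[0,0,0]],[[0.4,0,-0.9],[0,0,0]],[[0,0,0],[0,0,0]]]'
python3 - <<'E'
from h import *
need(rot([.956,-.292,0],[0,0,-1]),[.4365,.253,.20]);print(np.round(observe()['q'],1))
o=[]
for c,b in(('top',(190,110,330,210)),('scene',(320,210,460,310))):
    d=get_image(c); x0,y0,x1,y1=b
    o.append(cv2.resize(d['img'][y0:y1,x0:x1],None,fx=2.8,fy=2.8,interpolation=cv2.INTER_CUBIC))
cv2.imwrite('pics/c4.png',np.hstack(o))
E
```

```text
time_s: 14.12
position: [0.6515, 0.2933, 0.0766]
tool_rot: [[0.819, 0.027, 0.573], [0.022, -1.0, 0.016], [0.573, -0.001, -0.82]]
ft_force: [-0.2, -0.2, -0.6]
grip_width: 0.0112
gripper_force: 42.2
time_s: 14.62
position: [0.6514, 0.2933, 0.0765]
tool_rot: [[0.819, 0.027, 0.573], [0.021, -1.0, 0.016], [0.573, -0.001, -0.819]]
ft_force: [0.1, -0.0, -0.9]
grip_width: 0.043
gripper_force: 0.0
time_s: 15.38
position: [0.568, 0.2915, 0.2278]
tool_rot: [[0.815, 0.028, 0.578], [0.021, -1.0, 0.019], [0.578, -0.004, -0.816]]
ft_force: [-1.0, 0.7, 0.4]
grip_width: 0.043
gripper_force: 0.0
turn/5deg [  4.363  -6.144 -13.814] shift after turn/40mm [-1.881 -2.864  0.695] | shift before turn [-3.103  0.873 -1.352]
[ 21.   20.2  85.9 -16.7  41.3 118.8]
```

View pics/c4.png

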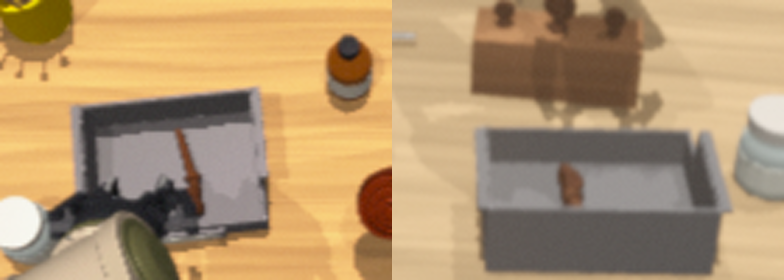

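The broken peg lies flat on the bin floor, at (190,170) in the top half. Now I'll go to the new peg.

```bash
python3 -m pendant '[[[0,0,0],[0.316,-0.445,-1]],[[0,0,0],[0.316,-0.445,-1]],[[0,0,0],[0.316,-0.445,-1]],[[0,0,0],[0.316,-0.445,-1]],[[0,0,0],[0.316,-0.445,-1]],[[0,0,0],[0.316,-0.445,-1]],[[0,0,0],[0.316,-0.445,-1]],[[0,0,0],[0.316,-0.445,-1]]]' > /dev/null
python3 -m pendant '[[[0,0,0],[0.316,-0.445,-1]],[[0,0,0],[0.316,-0.445,-1]],[[0,0,0],[0.316,-0.445,-1]],[[0,0,0],[0.316,-0.445,-1]],[[0,0,0],[0.316,-0.445,-1]],[[0,0,0],[0.26,-0.36,-0.81]]]'
python3 - <<'E'
from h import *
np.set_printoptions(precision=4,suppress=True)
need(rot([.956,-.292,0],[0,0,-1]),[.4368,.2535,.15]);print(np.round(observe()['q'],1))
lm('top',['new_thumb','new_collar','peg_block']);lm('scene',['new_thumb','new_collar'])
for c in('top','scene'):
    P=pts(get_image(c))
    N=P[(abs(P[:,0]-.437)<.025)&(abs(P[:,1]-.2535)<.025)&(P[:,2]>.09)&(P[:,2]<.13)]
    if len(N)>9: print(c,len(N),N.mean(0),N.min(0),N.max(0),cv2.minAreaRect((N[:,:2]*1000).astype(np.float32)))
E
```

```text
time_s: 17.23
position: [0.568, 0.2906, 0.2214]
tool_rot: [[0.291, 0.957, -0.011], [0.957, -0.291, -0.004], [-0.007, -0.01, -1.0]]
ft_force: [0.6, 0.3, -0.2]
grip_width: 0.0426
gripper_force: 0.0
turn/5deg [-0.11   0.084  0.008] shift after turn/40mm [-1.845 -2.867  1.784] | shift before turn [-1.83  -2.851  1.825]
[16.5 31.6 59.4 -0.  89.7 33.4]
top new_thumb [([0.5311, -0.0492, 0.1798], 0.71), ([0.438, 0.2573, 0.1003], 0.43)]
top new_collar [([0.4415, 0.2538, 0.0695], 0.52)]
top peg_block [([0.4392, 0.2532, -0.0091], 0.92)]
scene new_thumb [([0.4401, 0.2528, 0.0972], 0.59)]
scene new_collar [([0.4417, 0.2535, 0.0979], 0.43), ([0.4392, 0.2574, 0.068], 0.41), ([0.4393, 0.2523, -0.0009], 0.22)]
scene 102 [0.4422 0.2534 0.1059] [0.4298 0.2371 0.0907] [0.4498 0.2684 0.122 ] ((441.18365478515625, 253.3383026123047), (32.189849853515625, 15.751041412353516), 70.39116668701172)
```

```bash
python3 -m pendant '[[[-0.45,-0.7,0],[-0.11,0.08,0]],[[-0.45,-0.7,0],[0,0,0]],[[-0.46,-0.7,0],[0,0,0]],[[-0.46,-0.7,0],[0,0,0]],[[0,0,0.8],[0,0,0]],[[0,0,0.8],[0,0,0]],[[0,0,0],[0,0,0]]]'
python3 -c "
from h import *
need(rot([.95,-.31,0],[0,0,-1]),[.438,.2537,.083])"
```

```text
time_s: 18.45
position: [0.439, 0.2538, 0.1576]
tool_rot: [[0.294, 0.956, 0.0], [0.956, -0.294, 0.0], [0.0, 0.0, -1.0]]
ft_force: [0.2, -0.1, 0.6]
grip_width: 0.0427
gripper_force: 0.0
turn/5deg [ 0.    -0.004  0.195] shift after turn/40mm [-0.011 -0.022  1.864] | shift before turn [-0.011 -0.023  1.864]
```

```bash
python3 -m pendant '[[[0,-0.02,0.5],[0,0,0.2]],[[0,0,0.5],[0,0,0]],[[0,0,0.5],[0,0,0]],[[0,0,0.36],[0,0,0]],[[0,0,0],[0,0,0]]]'
python3 -m pendant '[[[0,0,0],[0,0,0]],[[0,0,0],[0,0,0]],[[0,0,0],[0,0,0]],[[0,0,0],[0,0,0]],[[0,0,0],[0,0,0]]]' 0 40
```

```text
time_s: 19.08
position: [0.4396, 0.2546, 0.0845]
tool_rot: [[0.31, 0.951, 0.003], [0.951, -0.31, 0.001], [0.002, 0.003, -1.0]]
ft_force: [0.3, -0.2, 1.1]
grip_width: 0.0428
gripper_force: 0.0
time_s: 19.7
position: [0.44, 0.2547, 0.0852]
tool_rot: [[0.31, 0.951, 0.005], [0.951, -0.31, 0.002], [0.003, 0.005, -1.0]]
ft_force: [-1.3, -0.2, 5.8]
grip_width: 0.0115
gripper_force: 44.0
```

```bash
python3 -m pendant '[[[0,0,-0.3],[0,0,0]],[[0,0,-0.5],[0,0,0]],[[0,0,-0.8],[0,0,0]],[[0,0,-0.8],[0,0,0]],[[0,0,-0.9],[0,0,0]],[[0,0,-0.9],[0,0,0]],[[0,0,-0.9],[0,0,0]],[[0,0,-0.4],[0,0,0]]]'
python3 - <<'E'
from h import *
s=observe();R0=np.array(s['tool_rot'])
tz=-ZH
ax=np.cross([0,0,-1],tz); an=np.arcsin(np.linalg.norm(ax)); Rg=Ro.from_rotvec(ax/np.linalg.norm(ax)*an).as_matrix()@R0
Rg=rot(Rg[:,1],tz); np.save('Rg.npy',Rg); print(Rg.round(3))
need(Rg,HA+ZH*(.0152+.063+.04))
need(R0,HA+ZH*(.0152+.063+.04)+[0,0,.05])
E
```

```text
time_s: 20.7
position: [0.4387, 0.2543, 0.3072]
tool_rot: [[0.31, 0.951, 0.007], [0.951, -0.31, 0.002], [0.004, 0.006, -1.0]]
ft_force: [0.8, -0.4, -1.0]
grip_width: 0.0114
gripper_force: 43.1
[[ 0.249  0.781  0.573]
 [ 0.949 -0.315  0.017]
 [ 0.194  0.54  -0.819]]
turn/5deg [-6.518  2.319 -0.007] shift after turn/40mm [-8.757  3.019  1.588] | shift before turn [-8.447  3.888  1.357]
turn/5deg [0. 0. 0.] shift after turn/40mm [-8.442  3.896  0.107] | shift before turn [-8.442  3.896  0.107]
```

```bash
python3 -m pendant '[[[-0.94,0.43,0],[0,0,0]],[[-0.94,0.43,0],[0,0,0]],[[-0.94,0.43,0],[0,0,0]],[[-0.94,0.43,0],[0,0,0]],[[-0.94,0.43,0],[0,0,0]],[[-0.94,0.43,0],[0,0,0]],[[-0.94,0.43,0],[0,0,0]],[[-0.94,0.43,0],[0,0,0]]]' >/dev/null
python3 -m pendant '[[[-0.94,0.43,0],[0,0,0]],[[0,0,0],[-0.93,0.33,0]],[[0,0,0],[-0.93,0.33,0]],[[0,0,0],[-0.93,0.33,0]],[[0,0,0],[-0.93,0.33,0]],[[0,0,0],[-0.93,0.33,0]],[[0,0,0],[-0.93,0.33,0]],[[0,0,0],[-0.93,0.33,0]]]'
python3 - <<'E'
from h import *
Rg=np.load('Rg.npy')
need(Rg,HA+ZH*(.0152+.063+.02)); print(np.round(observe()['q'],1))
E
```

```text
time_s: 22.7
position: [0.4807, -0.1152, 0.3048]
tool_rot: [[0.249, 0.781, 0.573], [0.949, -0.314, 0.015], [0.192, 0.54, -0.82]]
ft_force: [-0.4, 0.5, -0.4]
grip_width: 0.0115
gripper_force: 43.0
turn/5deg [-0.004  0.023  0.007] shift after turn/40mm [-0.241 -0.679  1.597] | shift before turn [-0.237 -0.679  1.597]
[-39.1   0.1  98.   26.4  56.9 -30.7]
```

```bash
python3 -m pendant '[[[-0.12,-0.34,0],[0,0,0]],[[-0.12,-0.34,0],[0,0.02,0]],[[0,0,0.5],[0,0,0]],[[0,0,0.5],[0,0,0]],[[0,0,0.6],[0,0,0]],[[0,0,0],[0,0,0]],[[0,0,0],[0,0,0]]]'
python3 - <<'E'
from h import *
np.set_printoptions(precision=4,suppress=True)
Rg=np.load('Rg.npy'); need(Rg,HA+ZH*(.0152+.063))
s=observe();T=np.array(s['tool_rot']);p=np.array(s['position']); print('tool vs',T[:,2],-ZH)
o=[]
for c,b in(('top',(340,140,440,240)),('scene',(200,140,300,240))):
    d=get_image(c); P=pts(d)
    L=(P-p)@T*1000; M=(abs(L[:,0])<20)&(abs(L[:,1])<20)&(L[:,2]>23)&(L[:,2]<76); Q=L[M]
    print(c,len(Q))
    for lo in(24,36,48,60):
        q=Q[(Q[:,2]>=lo)&(Q[:,2]<lo+12)]
        if len(q): print(lo,len(q),np.median(q,0),q.min(0),q.max(0))
    v=(d['eye']-p)@T; print('view dir in tool',v/np.linalg.norm(v))
    x0,y0,x1,y1=b
    o.append(cv2.resize(d['img'][y0:y1,x0:x1],None,fx=4,fy=4,interpolation=cv2.INTER_CUBIC))
cv2.imwrite('pics/c5.png',np.hstack(o))
lm('top',['hole_a','new_collar','new_thumb']);lm('scene',['new_collar','new_thumb'])
E
```

```text
time_s: 23.58
position: [0.4937, -0.1148, 0.236]
tool_rot: [[0.249, 0.782, 0.571], [0.949, -0.314, 0.017], [0.193, 0.538, -0.821]]
ft_force: [-0.4, -0.4, -0.2]
grip_width: 0.0114
gripper_force: 43.0
turn/5deg [-0.031  0.01   0.007] shift after turn/40mm [ 0.004 -0.001  0.502] | shift before turn [ 0.004 -0.     0.502]
tool vs [ 0.571   0.0172 -0.8208] [ 0.5733  0.0172 -0.8192]
top 23
24 7 [ 1.4406  3.3859 30.0843] [-2.9394 -2.0961 26.9367] [ 4.579   4.2879 35.6771]
36 5 [ 2.3286  1.7177 40.4731] [-0.726  -0.2201 37.9187] [ 3.2227  4.5147 46.2035]
48 6 [ 1.1903  3.5124 53.4315] [-3.3135 -2.7208 48.4693] [ 2.6887  4.4656 56.0397]
60 5 [ 1.7165 -0.3703 68.8481] [-1.4173 -2.9803 61.3582] [ 2.7401  1.7685 70.611 ]
view dir in tool [ 0.3034  0.3082 -0.9016]
scene 76
24 19 [ 1.7186  4.3063 29.5099] [-5.9568 -3.3842 25.6811] [ 5.2453  8.4111 34.745 ]
36 18 [ 0.5435  3.2451 42.049 ] [-5.2039 -2.3704 36.4734] [ 4.754   7.0812 47.7235]
48 18 [ 1.4816  4.2678 53.3685] [-5.672  -1.5778 48.0709] [ 3.5659  7.7189 58.7653]
60 15 [ 0.5554  3.2321 66.2784] [-3.5235 -3.9448 60.523 ] [ 4.9367  7.1538 71.8735]
view dir in tool [0.5553 0.8254 0.1019]
top hole_a [([0.5489, -0.1132, 0.1577], 0.85), ([0.548, -0.0489, 0.1553], 0.85), ([0.6047, 0.2684, 0.0135], 0.5)]
top new_collar [([0.5042, -0.1169, 0.2223], 0.59), ([0.5654, 0.4615, -0.0011], 0.31)]
top new_thumb []
scene new_collar [([0.5025, -0.1169, 0.2232], 0.66), ([0.5325, -0.0508, 0.1815], 0.21)]
scene new_thumb [([0.4858, -0.1156, 0.2501], 0.43)]
```

View pics/c5.png

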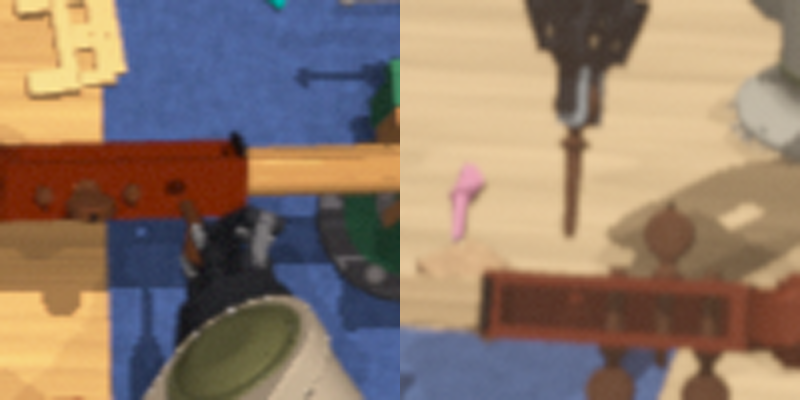

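The peg hangs straight in the grip, about 1.5 mm to tool −x, with its tip at about (570,235) in the scene half and 20 mm short of the hole. I'll correct and enter slowly.

```bash
python3 -m pendant '[[[0.035,0.02,0.1],[-0.03,0.01,0]],[[0,0,0.2],[0,0,0]],[[0,0,0.2],[0,0,0]],[[0,0,0.2],[0,0,0]],[[0,0,0.1],[0,0,0]],[[0,0,0],[0,0,0]]]'
python3 - <<'E'
from h import *
s=observe();T=np.array(s['tool_rot']);print('F tool',(T.T@s['ft_force']).round(1), 'M',np.round(T.T@s['wrist_torque'],2))
need(np.load('Rg.npy'),HA+ZH*.0152)
E
```

```text
time_s: 24.68
position: [0.5132, -0.1132, 0.2093]
tool_rot: [[0.249, 0.781, 0.572], [0.949, -0.315, 0.018], [0.194, 0.539, -0.82]]
ft_force: [-1.0, 0.3, -0.3]
grip_width: 0.0112
gripper_force: 43.0
F tool [ 0.  -1.1 -0.3] M [ 0.31 -0.1   0.03]
turn/5deg [-0.015 -0.002 -0.001] shift after turn/40mm [-0.028 -0.008  1.249] | shift before turn [-0.028 -0.007  1.249]
```

```bash
python3 -m pendant '[[[0,0,0.17],[0,0,0]],[[0,0,0.17],[0,0,0]],[[0,0,0.16],[0,0,0]],[[0,0,0.1],[0,0,0]],[[0,0,0],[0,0,0]]]'
python3 - <<'E'
from h import *
s=observe();T=np.array(s['tool_rot']);print('F tool',(T.T@s['ft_force']).round(1), 'M',np.round(T.T@s['wrist_torque'],2))
need(np.load('Rg.npy'),HA+ZH*.0152)
for c in('top','scene'):
    d=get_image(c); P=pts(d); p=np.array(s['position']); L=(P-p)@T*1000
    q=L[(abs(L[:,0])<20)&(abs(L[:,1])<20)&(L[:,2]>22)&(L[:,2]<36)]; print(c,len(q),np.median(q,0) if len(q) else '')
E
```

```text
time_s: 25.3
position: [0.5269, -0.1128, 0.1896]
tool_rot: [[0.249, 0.781, 0.572], [0.949, -0.315, 0.018], [0.194, 0.539, -0.82]]
ft_force: [0.7, 0.2, -1.0]
grip_width: 0.0111
gripper_force: 43.0
F tool [ 0.2 -0.   1.2] M [ 0.29 -0.13  0.03]
turn/5deg [-0.016 -0.001 -0.001] shift after turn/40mm [-0.028 -0.007  0.649] | shift before turn [-0.028 -0.006  0.649]
top 6 [ 2.37219154  3.66190397 27.60947511]
scene 27 [ 0.7961869   3.46567772 28.15751769]
```

```bash
python3 -m pendant '[[[0,0,0.08],[0,0,0]],[[0,0,0.08],[0,0,0]],[[0,0,0.08],[0,0,0]],[[0,0,0.08],[0,0,0]],[[0,0,0],[0,0,0]]]'
python3 - <<'E'
from h import *
s=observe();T=np.array(s['tool_rot']);print('F tool',(T.T@s['ft_force']).round(1), 'M',np.round(T.T@s['wrist_torque'],2))
need(np.load('Rg.npy'),HA+ZH*.0152)
E
```

```text
time_s: 26.02
position: [0.5342, -0.1125, 0.1791]
tool_rot: [[0.249, 0.781, 0.572], [0.949, -0.315, 0.018], [0.194, 0.539, -0.82]]
ft_force: [-0.1, 0.1, -1.0]
grip_width: 0.0112
gripper_force: 42.9
F tool [-0.1 -0.6  0.8] M [ 0.33  0.14 -0.04]
turn/5deg [-0.015 -0.002 -0.002] shift after turn/40mm [-0.029 -0.007  0.33 ] | shift before turn [-0.029 -0.007  0.33 ]
```

Now through the second wall without force. I'll seat the collar next.

```bash
python3 -m pendant '[[[0,0,0.08],[0,0,0]],[[0,0,0.08],[0,0,0]],[[0,0,0.07],[0,0,0]],[[0,0,0.04],[0,0,0]],[[0,0,0],[0,0,0]]]'
python3 - <<'E'
from h import *
s=observe();T=np.array(s['tool_rot']);print('F tool',(T.T@s['ft_force']).round(1), 'M',np.round(T.T@s['wrist_torque'],2))
need(np.load('Rg.npy'),HA+ZH*.0152)
E
```

```text
time_s: 26.65
position: [0.5404, -0.1122, 0.1704]
tool_rot: [[0.249, 0.781, 0.572], [0.949, -0.315, 0.018], [0.194, 0.539, -0.82]]
ft_force: [3.5, 3.8, -1.4]
grip_width: 0.0113
gripper_force: 42.9
F tool [4.2 0.8 3.2] M [0.28 0.76 0.  ]
turn/5deg [-0.013 -0.005 -0.001] shift after turn/40mm [-0.032 -0.008  0.062] | shift before turn [-0.032 -0.008  0.062]
```

```bash
python3 -m pendant '[[[0.01,0,0.04],[0,0,0]],[[0,0,0.03],[0,0,0]],[[0,0,0.03],[0,0,0]],[[0,0,0],[0,0,0]]]'
python3 - <<'E'
from h import *
s=observe();T=np.array(s['tool_rot']);print('F tool',(T.T@s['ft_force']).round(1), 'M',np.round(T.T@s['wrist_torque'],2))
need(np.load('Rg.npy'),HA+ZH*.0152)
E
```

```text
time_s: 27.15
position: [0.5425, -0.1119, 0.1678]
tool_rot: [[0.249, 0.781, 0.573], [0.949, -0.315, 0.017], [0.194, 0.54, -0.819]]
ft_force: [-7.9, 3.3, 8.8]
grip_width: 0.0113
gripper_force: 44.9
F tool [  2.8  -2.4 -11.7] M [ 0.75  0.33 -0.04]
turn/5deg [-0.004  0.004  0.005] shift after turn/40mm [-0.038 -0.011 -0.02 ] | shift before turn [-0.038 -0.011 -0.02 ]
```

Axial contact of 12 N at the expected depth means the collar is seated. I'll release and back off along the axis.

```bash
python3 -m pendant '[[[0,0,0],[0,0,0]],[[0,0,0],[0,0,0]],[[0,0,0],[0,0,0]],[[0,0,0],[0,0,0]]]' 0.4
python3 -m pendant '[[[0,0,-0.3],[0,0,0]],[[0,0,-0.5],[0,0,0]],[[0,0,-0.8],[0,0,0]],[[0,0,-1],[0,0,0]],[[0,0,-1],[0,0,0]],[[0,0,-0.8],[0,0,0]],[[0,0,0],[0,0,0]]]'
python3 - <<'E'
from h import *
np.set_printoptions(precision=2,suppress=True)
o=[]
for c,b in(('top',(300,140,400,240)),('scene',(210,160,310,260))):
    d=get_image(c); x0,y0,x1,y1=b
    o.append(cv2.resize(d['img'][y0:y1,x0:x1],None,fx=4,fy=4,interpolation=cv2.INTER_CUBIC))
    for nm,off in(('new',0),('sound',.065)):
        P=pts(d)-(HA+YH*off); L=np.stack([P@XH,P@YH,P@ZH],1)*1000
        L=L[(abs(L[:,0])<22)&(abs(L[:,1])<26)&(L[:,2]>16)&(L[:,2]<75)]
        print(c,nm,len(L),np.median(L,0),np.percentile(L,97,axis=0))
cv2.imwrite('pics/c6.png',np.hstack(o))
E
```

```text
time_s: 27.65
position: [0.5428, -0.1121, 0.1673]
tool_rot: [[0.249, 0.781, 0.573], [0.949, -0.315, 0.017], [0.194, 0.539, -0.82]]
ft_force: [-0.4, 0.9, -0.5]
grip_width: 0.0341
gripper_force: 0.0
time_s: 28.52
position: [0.4414, -0.1154, 0.3138]
tool_rot: [[0.25, 0.779, 0.575], [0.949, -0.314, 0.014], [0.191, 0.543, -0.818]]
ft_force: [0.4, -0.3, -0.3]
grip_width: 0.0341
gripper_force: 0.0
top new 76 [ 1.22  4.14 39.8 ] [ 5.84 17.45 49.8 ]
top sound 79 [ 4.64  3.4  40.03] [ 6.92 17.54 49.39]
scene new 124 [ 3.78  2.77 31.69] [ 9.04 16.35 46.55]
scene sound 128 [ 6.61  2.4  30.9 ] [10.77 16.69 45.55]
```

View pics/c6.png

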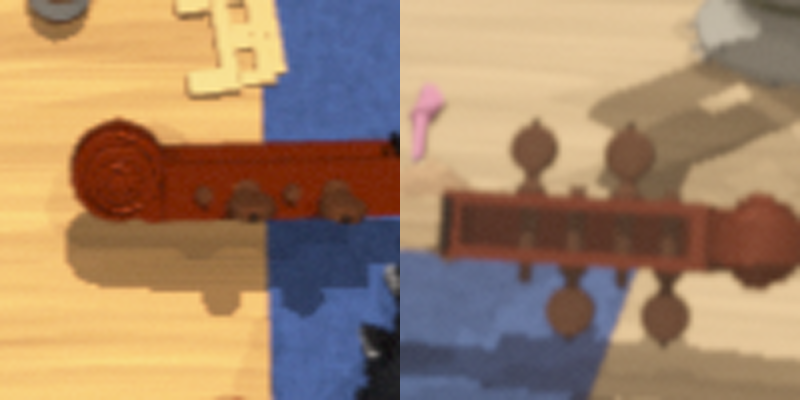

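Both pegs stand at equal height, the new one at (533,150) and the sound one at (630,150) in the scene half, so the collar is seated. The gripper is clear, and I'll hand in.

```bash
python3 -c "
from rig import *
print(close_job())"
```

```text
the job is handed in; nothing more can be done
None
```

The broken peg lies flat in the grey bin and the new cello peg is seated in the freed hole with its collar on the wood, at the same height as the sound peg to within about 1 mm. I let go of it, backed the gripper clear and handed the job in at about 29 s; the hand-in returned no verdict.

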